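# Fit the C-shaped height spacer on the can seamer's lifter spindle

### The arm

A 6-joint arm with a two-finger parallel gripper is mounted at the origin on the work surface. World frame = base frame: x ahead of the robot, y to its left, z up, the work surface at z = 0. Lengths are in mm, angles in rad, forces in N, time in s.
With the tool pointing down it reaches from about 275 to 750 mm from the base axis. Payload 10.2 kg.
Tool frame: the origin (TCP) lies between the finger pads; the fingertips stand 19 mm ahead of it and the grasp point (between the pads) is the TCP; z points along the fingers, y is the line along which they close (so a half turn about z gives the same grasp; the last joint's range is limited). The gripper opens to 85 mm and grips with 20 to 120 N. Pads are 22 mm wide; open, the fingers measure 114 mm over their backs; the gripper's body (76 mm by 85 mm) begins 54 mm behind the grasp point. The pads swing forward as they close: fully open they stand 13 mm farther back than shut.
Start: joints at [1.107, 0.313, 1.498, -0, 1.331, -0.223], TCP at [125.214, 509.855, 250.294] pointing down, gripper open.
Joint ranges: [-2.94, 2.94], [-0.97, 2.17], [0.19, 2.56], [-1.23, 4.37], [0.02, 3.11], [-2.88, 2.88]. Speed limits (rad/s): [2.39, 2.39, 3.01, 3.14, 3.14, 3.14].

### API

Orientations are given as a unit quaternion [w, x, y, z].
In Python, from rig import sense, capture, finish_job gives the robot as it stands. The module is installed in compiled form; this text tells all that it offers.
- The arm moves only by the tool move_arm, never from a script. Its argument "moves" is a list of rows, each an object with "turn": the turn, a rotation vector about the tool's x, y, z in rad, a list of three; "translation": the shift along the tool's x, y, z in mm, a list of three; "hand": the opening, from 0 (shut) to 1 (fully open). In form: [{"turn": [wx, wy, wz], "translation": [x, y, z], "hand": hand}, ...]. A call has 1 to 10 rows; each row shifts and turns the commanded pose from where the row before left it, along the tool's axes as they then stand; what a row does not reach is not made up. A row lasts 1/12 s, in which the tool goes at most 41.7 mm and 7.16 degrees, less where a joint would pass 70% of its speed; a pose out of reach is approached as far as the arm can. A call with a gripper value outside its range is refused whole. The fingers move at their own pace and stop on an object; "grip_force" is the grip in N (left out, the last holds). Time passes only in rows, so rows that do not move let the fingers close. It gives the time, the measured TCP pose, the force, the opening and the grip force at its end, in the units of the state.
- sense(): the state, without advancing time (a new reading comes with each control period).
- capture(name): name is "side" or "top" or "wrist"; returns a dict with "image" (420x560x3 uint8, blue, green, red), "z_map" (420x560 float32, mm along the optical axis (not along the pixel's ray), 0 where there is no reading), "vertical_fov" (degrees; the focal length in pixels is half the picture's height over the tangent of half this angle, whatever the lens; pixels are square), "cx", "cy" (the principal point, pixels), "R" (3x3) and "t" (3): a world point X has camera coordinates R X + t; the wrist camera has in their place "T_tool_cam" (4x4, takes a point from camera to tool coordinates, whose origin is the TCP and whose axes are the flange's). Camera axes: x right, y down, z forward; pixel columns grow to the right and rows downward; lengths in mm; the calibration is good to about 2 mm. The wrist camera is an equidistant fisheye: a pixel r from the principal point sees the ray r / f radians off the axis. A picture is of the moment at which its call begins: read the wrist's pose just before it.
- finish_job(): hands the job in; it is judged then, once.
The state is a dict: "time_s": time; "joints": joint angles; "dq": joint speeds; "tau": joint torques, N m; "eef_pos": TCP position; "ee_rot": TCP orientation; "force": force on the tool from outside, world axes, zero at the start; "wrist_torque": the same for the moment, N m; "grip_width": opening from 0.0 (shut) to 1.0 (fully open); "grip_force": force on a finger pad.
Only numpy, scipy, OpenCV 4.12 (cv2) and the standard library are available. Lean on these libraries where they do the work, as an engineer would, in place of code of your own. Each camera call takes 0.05 s, during which the arm holds its last target. There are 200 camera calls.

### The job

Set the can lifter up for shorter cans: pick up the orange C-shaped spacer and slide it sideways, open side first, onto the copper spindle between the white flange and the lifter plate, so that its ramps wedge the plate up. Press it fully home with light pressure until you feel the back of its slot bear on the spindle, never forcing it against the spindle, then let go and leave it lying flat there. Leave the jars and the can ends alone.

Things in the scene. Friction and masses are not known exactly. Their poses are not given: they have to be found in the camera images.
- spacer: Loose orange plastic C with a handle, 24 mm thick, 0.07 kg, lying flat on the table. Origin: underside, where the spindle axis lies when home. +x points out through the gap, handle to -x. Slot 19 mm wide from its back wall (x=-8 mm) to x=6, flaring to 27 mm at the tips (x=26). C 42 mm wide outside, 50 at the tips. Tip tops are ramps: 15 mm high at x=26, rising to 24 at x=6
- spacer_grip (a point): Middle of the spacer's handle neck, 12 mm above the underside, 58 mm behind the origin (x=-58 mm); axes as the spacer's. Neck 14 mm wide (y), 24 mm tall, free for 26 mm along x between two shoulders 34 mm wide; grip it across y. The handle ends at x=-79 mm
- spindle_seat (a point): On the spindle axis at the top of the white flange (60 mm diameter, 12 mm thick), 72 mm above the table. Axes: z up, +x away from the open side. Slide the spacer in from -x towards +x. The steel base box (60 mm high) reaches x=-70 to 130, y=-80 to 80 mm from here; a white column with a block stands at x=105, y=50 mm, up to 242 mm above the table
- spindle: The copper spindle, fixed, vertical, 16 mm diameter; origin as spindle_seat. Sliding the spacer in (friction about 0.5) drags with a steady 3 to 12 N past the ramps (up to 25 N on them), the handle gives a few mm in the grip. The slot's back meeting the spindle is felt as a further rise: 4 N on the spindle (drag and friction of pressing down taken off) means home, 15 N is too much; aim at 7
- lifter (a joint): Height of the lifter plate above its lowest position, m. At 0 the underside of its hub (44 mm diameter) is 20 mm above the flange. Plate and hub (0.25 to 0.75 kg, differs each time) slide freely up the spindle and drop by their own weight; the spacer when home under the hub holds them at about 0.004
- lifter_top (a point): Centre of the top of the round steel lifter plate (68 mm diameter, 8 mm thick, on a 10 mm high hub), on the spindle axis, 110 mm above the table when down
- jar_a: Loose clear jar full of brown food, steel lid, with yellow label, 84 mm diameter, 133 mm tall, origin at its underside centre; leave alone
- jar_b: Loose clear jar full of brown food, steel lid, without label, 84 mm diameter, 133 mm tall, origin at its underside centre; leave alone
- can_ends: Loose nested stack of aluminium can ends, 84 mm diameter, 26 mm high, origin at its underside centre; leave alone
Not all that is in view belongs to the job. Of the things like the spacer, leave any that is pink or purple; of the rest the larger one is meant.

How it is judged (in metres and radians):
On the way, in this order (a step that is already met when the one before it is completed fails the run):
1. the spacer is picked up off the table (height (world z) of spacer above 0.04 m), for 0.2 s.
2. the spacer is pressed home: the spindle is at the back of its slot (within 2 mm) and the spacer bears on the spindle with more than 4 N for 0.15 s, with the lifter plate raised more than 3 mm (x of spindle_seat in the frame of spacer below 0.002 m and horizontal distance between spacer and spindle_seat below 0.003 m and contact force between spacer and spindle above 4 N and value of joint lifter above 0.003 m), for 0.15 s.
At the end, for the whole second after the job is handed in: The spacer lies flat (within 0.06 rad) on the flange under the lifter's hub, at rest, the spindle at the back of its slot (within 2.5 mm along the slot, 3.5 mm in all) and the lifter plate held up 3 to 5.5 mm (x of spindle_seat in the frame of spacer below 0.0025 m and horizontal distance between spacer and spindle_seat below 0.0035 m and angle between spacer's own z axis and vertical below 0.06 rad and value of joint lifter between 0.003 and 0.0055 m and linear speed of spacer below 0.01 m/s and contact force between spacer and anything else above 0.5 N); the robot touches nothing.
It fails at once if the spacer is forced against the spindle (more than 15 N) (contact force between spacer and spindle above 15 N).
It fails at once if a jar or the can ends are shifted by more than 15 mm (distance of any of jar_a, jar_b, can_ends from where it was at the start of the episode above 0.015 m).
It also fails if it takes over 67 s, if anything falls off the work surface, if the arm or the gripper's body presses on something with over 40 N, if the wrist force passes 120 N, or if a joint passes its speed limit or range.

## Working session

There is one attempt and no reset: what is moved stays moved. The work goes in short steps, Python scripts to look and compute and a tool call to move; the robot and the scene stay as the last step left them, time stands still between calls to the robot, and variables do not carry over. Pictures are saved under pics/ and viewed, at most 10 in all, crops included, and the job is handed in when it is done.

Besides the shell and the picture viewer there is one more tool, called after ">>>" as a command line: name --argument value ..., lists and objects as JSON in quotes. move_arm: Moves the arm, as the interface text tells. Its arguments: {"type":"object","properties":{"moves":{"type":"array","items":{"type":"object","properties":{"turn":{"type":"array","items":{"type":"number"}},"translation":{"type":"array","items":{"type":"number"}},"hand":{"type":"number"}}}},"grip_force":{"type":"number"}},"required":["moves"]}

```bash
mkdir -p pics
cat > h.py <<'E'
import numpy as np, cv2
from rig import sense, capture
def cap(n,save=None):
    c=capture(n)
    if save: cv2.imwrite('pics/'+save,c['image'])
    return c
def world(c,u,v,z=None):
    "pixel->world; z given: intersect plane, else z_map"
    f=210/np.tan(np.radians(c['vertical_fov'])/2)
    R=np.array(c['R']);t=np.array(c['t'])
    d=np.array([(u-c['cx'])/f,(v-c['cy'])/f,1.])
    if z is None: return R.T@(d*c['z_map'][int(round(v)),int(round(u))]-t)
    o=-R.T@t; w=R.T@d
    return o+w*(z-o[2])/w[2]
E
python3 - <<'E'
from h import *
import pickle
a=cap('top');b=cap('side')
pickle.dump((a,b),open('c.pkl','wb'))
cv2.imwrite('pics/top.png',a['image']);cv2.imwrite('pics/side.png',b['image'])
s=sense();print(s)
E
```

```text
{'time_s': 0.1, 'joints': array([ 1.10662650e+00,  3.13381720e-01,  1.49836779e+00, -4.20925318e-06,
        1.33099943e+00, -2.23404616e-01]), 'dq': array([-0.00135666, -0.00291265, -0.00231382,  0.00065279,  0.00231602,
        0.00044528]), 'tau': array([ 2.55412764e-03, -4.12903154e+01, -2.60146129e+01, -1.13709473e-04,
        2.91497730e-03, -3.47468657e-06]), 'eef_pos': array([125.10215985, 509.65925907, 249.79608235]), 'ee_rot': array([-1.92943269e-04,  1.20091537e-01,  9.92762655e-01, -5.45006695e-04]), 'force': array([-0.06943814, -0.38986042, -0.92737129]), 'wrist_torque': array([-0.01635744,  0.02821147,  0.0010299 ]), 'grip_force': 0.0, 'grip_width': 1.0026293184471022}
```

View pics/top.png

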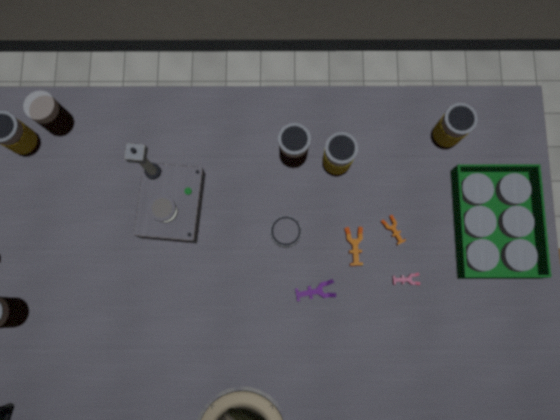

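View pics/side.png

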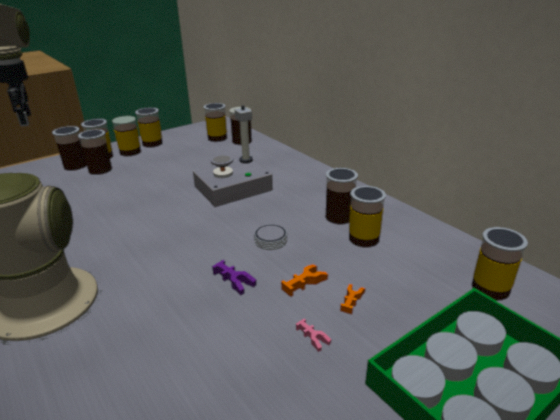

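The top view shows a large orange C at (355,247), a small orange C at (394,230), a purple one at (316,291) and a pink one at (406,280). The base box with its lifter plate is near (163,209). The large orange C fits, being neither pink nor purple and the larger of the rest. I'll confirm it in a crop.

Run:
```python
from h import *
import pickle
a,b=pickle.load(open('c.pkl','rb'))
A=a['image'][215:275,335:415];B=a['image'][135:245,125:210]
A=cv2.resize(A,(400,300),interpolation=cv2.INTER_CUBIC)
B=cv2.resize(B,(380,492),interpolation=cv2.INTER_CUBIC)
im=np.zeros((500,800,3),np.uint8);im[:300,:400]=A;im[:492,410:790]=B
cv2.imwrite('pics/crop.png',cv2.convertScaleAbs(im,alpha=1.6))
hsv=cv2.cvtColor(a['image'],cv2.COLOR_BGR2HSV)
m=cv2.inRange(hsv,(5,150,90),(22,255,255))
n,l,st,ce=cv2.connectedComponentsWithStats(m)
for i in range(1,n):
    if st[i,4]>40:
        print(st[i],ce[i])
        v,u=np.where(l==i)
        P=np.array([world(a,x,y,24)[:2] for x,y in zip(u,v)])
        c=P.mean(0);w,V=np.linalg.eigh(np.cov((P-c).T));q=(P-c)@V
        print(c,V[:,1],q.min(0),q.max(0),'skew',(q[:,1]**3).mean()/w[1]**1.5)
for u,v in [(163,209),(355,247),(145,236),(188,190),(284,233),(355,264),(347,230),(362,230)]: print(u,v,world(a,u,v))
```

```text
[382 216  21  27 136] [392.91176471 228.86029412]
[ 532.30002031 -397.01722411] [-0.88576598 -0.46413212] [-16.57823   -33.9812491] [15.37356811 38.47039975] skew 0.21717205940853415
[345 228  17  36 206] [354.26213592 242.1407767 ]
[ 496.43672935 -292.67572367] [-0.99832817 -0.05780018] [-21.98200537 -39.29335206] [21.23490083 55.98197228] skew 0.36826825113680683
163 209 [568.62524463 200.56797844 111.38406391]
355 247 [ 483.50577082 -294.52937087   22.43399359]
145 236 [507.95701992 258.32614264  56.15339028]
188 190 [628.63375824 147.62087561  68.19482275]
284 233 [ 519.93093819 -105.29680845   30.71658594]
355 264 [ 437.82060991 -292.72084075   26.43096989]
347 230 [ 530.06985524 -274.8795514    18.28545094]
362 230 [ 530.26539591 -315.3878202    17.11440906]
```

View pics/crop.png

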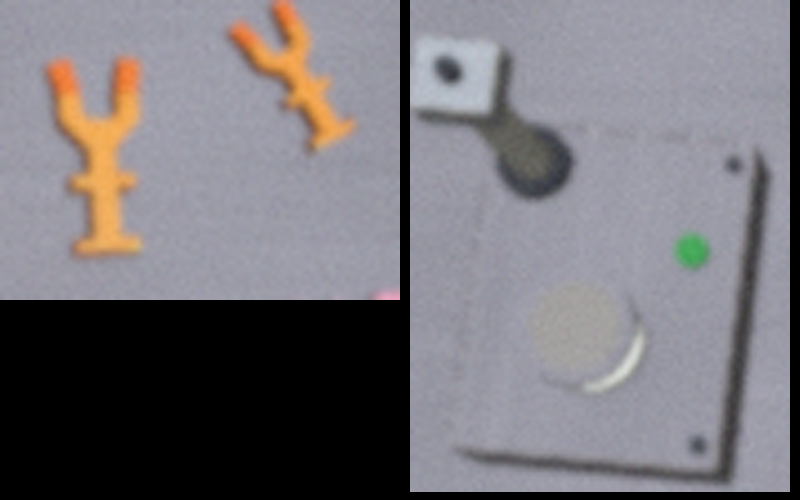

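The crop confirms the large orange C, with tips pointing to world +x and a length of about 105 mm. I'll swing over the lifter first for a close look, since it is on the way.

>>> move_arm --moves '[{"turn": [0, 0, -0.12], "translation": [0, 0, 0], "hand": 1}, {"turn": [0, 0, -0.12], "translation": [0, 0, 0], "hand": 1}, {"turn": [0, 0, 0], "translation": [-30, -26, -6], "hand": 1}, {"turn": [0, 0, 0], "translation": [-30, -26, -6], "hand": 1}, {"turn": [0, 0, 0], "translation": [-30, -26, -6], "hand": 1}, {"turn": [0, 0, 0], "translation": [-30, -26, -6], "hand": 1}, {"turn": [0, 0, 0], "translation": [-30, -26, -6], "hand": 1}, {"turn": [0, 0, 0], "translation": [-30, -26, -6], "hand": 1}, {"turn": [0, 0, 0], "translation": [-30, -26, -6], "hand": 1}, {"turn": [0, 0, 0], "translation": [-30, -26, -6], "hand": 1}]'

```text
time_s: 0.93
eef_pos: [366.1, 300.0, 298.5]
ee_rot: [-0.0, 0.0, 1.0, -0.0]
force: [0.0, 1.0, 0.1]
grip_width: 1.001
grip_force: 0.0
```

>>> move_arm --moves '[{"turn": [0, 0, 0], "translation": [-30, -26, 0], "hand": 1}, {"turn": [0, 0, 0], "translation": [-30, -26, 0], "hand": 1}, {"turn": [0, 0, 0], "translation": [-30, -26, 0], "hand": 1}, {"turn": [0, 0, 0], "translation": [-20, -20, 0], "hand": 1}, {"turn": [0, 0, 0], "translation": [0, 0, 0], "hand": 1}, {"turn": [0, 0, 0], "translation": [0, 0, 0], "hand": 1}]'

```text
time_s: 1.43
eef_pos: [475.5, 202.6, 297.6]
ee_rot: [-0.001, 0.002, 1.0, -0.0]
force: [-0.0, 0.2, -0.7]
grip_width: 1.001
grip_force: 0.0
```

```bash
cat >> h.py <<'E'
from scipy.spatial.transform import Rotation as Ro
def tool(s):
    q=s['ee_rot']; T=np.eye(4); T[:3,:3]=Ro.from_quat([q[1],q[2],q[3],q[0]]).as_matrix(); T[:3,3]=s['eef_pos']; return T
def wworld(c,T,u,v,z=None):
    f=210/np.tan(np.radians(c['vertical_fov'])/2)
    x,y=u-c['cx'],v-c['cy']; r=np.hypot(x,y)+1e-9; th=r/f
    d=np.array([x/r*np.sin(th),y/r*np.sin(th),np.cos(th)]); M=T@np.array(c['T_tool_cam'])
    if z is None:
        return (M@np.r_[d/d[2]*c['z_map'][int(round(v)),int(round(u))],1])[:3]
    o=M[:3,3]; w=M[:3,:3]@d
    return o+w*(z-o[2])/w[2]
def wcap(n):
    import pickle
    s=sense(); c=capture('wrist'); pickle.dump((s,c),open(n+'.pkl','wb')); cv2.imwrite('pics/'+n+'.png',cv2.convertScaleAbs(c['image'],alpha=1.5)); return s,c
E
python3 - <<'E'
from h import *
s,c=wcap('w1');print(s['time_s'],s['eef_pos'],s['ee_rot'],c['T_tool_cam'],c['vertical_fov'])
E
```

```text
1.4333 [475.47232247 202.64333521 297.61864364] [-7.23775705e-04  1.59547272e-03  9.99998464e-01 -5.17463667e-05] [[ 2.85016977e-04 -9.65875036e-01 -2.59008367e-01  6.45264467e+01]
 [ 9.99999612e-01  4.91042090e-04 -7.30742535e-04  1.17958115e+00]
 [ 8.32989982e-04 -2.59008058e-01  9.65874801e-01 -1.24192612e+02]
 [ 0.00000000e+00  0.00000000e+00  0.00000000e+00  1.00000000e+00]] 65.70646984690485
```

View pics/w1.png

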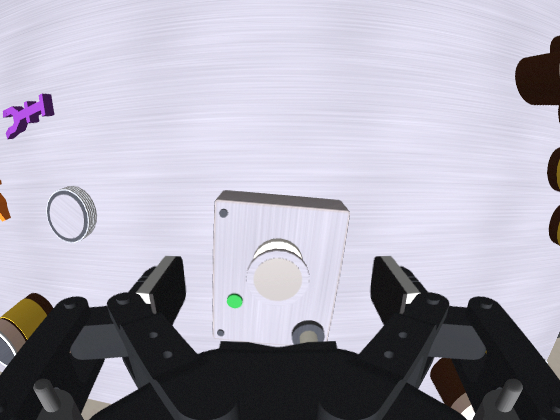

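The wrist view shows the box with front top corners at about (216,200) and (349,211). The lifter plate is at about (277,279) and the column foot at (308,335).

```bash
cat > seat.py <<'E'
from h import *
import pickle,sys
s,c=pickle.load(open(sys.argv[1],'rb'));T=tool(s)
g=range(0,420); P=[];
for v in range(180,350):
    for u in range(190,370):
        if c['z_map'][v,u]>0: P.append(np.r_[wworld(c,T,u,v),u,v])
P=np.array(P)
pl=P[(abs(P[:,2]-110)<6)]
pl=pl[np.linalg.norm(pl[:,:2]-np.median(pl[:,:2],0),axis=1)<45]
(cx,cy),r=cv2.minEnclosingCircle(pl[:,:2].astype(np.float32));print('plate',cx,cy,r,np.median(pl[:,2]),pl[:,:2].mean(0))
bx=P[abs(P[:,2]-60)<6]; 
# left/right edges & front edge lines
for n,k in (('z',2),): print('box z',np.median(bx[:,2]))
img=P
# front edge: per-column min x
fr=[];L=[];Rr=[]
for u in range(228,340,3):
    q=bx[bx[:,3]==u]; 
    if len(q): fr.append(q[q[:,4].argmin(),:2])
for v in range(225,255,2):
    q=bx[(bx[:,4]==v)]
    if len(q): L.append(q[q[:,3].argmin(),:2]);Rr.append(q[q[:,3].argmax(),:2])
fr=np.array(fr)
p=np.polyfit(fr[:,1],fr[:,0],1);print('front slope yaw',-np.arctan(p[0]),'x at cy',np.polyval(p,cy), np.std(fr[:,0]-np.polyval(p,fr[:,1])))
for A in (L,Rr):
    A=np.array(A);p=np.polyfit(A[:,0],A[:,1],1);print('side yaw',np.arctan(p[0]),'y at cx',np.polyval(p,cx))
for u,v in [(216,200),(349,211)]: print(wworld(c,T,u,v,60))
for d in ([277,279],):print(wworld(c,T,*d,110))
E
python3 seat.py w1.pkl
```

```text
plate 571.3781127929688 202.75196838378906 34.431785583496094 110.88861218537198 [569.04505503 203.1409147 ]
box z 60.58547980405433
front slope yaw -0.09152363551977216 x at cy 501.45637792613263 0.20976445929624007
side yaw -0.10995345971184983 y at cx 122.90171297851677
side yaw -0.08844538347214023 y at cx 282.1488701827144
[496.09713901 132.1056501   60.        ]
[509.70596315 287.02312991  60.        ]
[571.29138834 202.58284388 110.        ]
```

>>> move_arm --moves '[{"turn": [0, 0, 0], "translation": [4, -38, 5], "hand": 1}, {"turn": [0, 0, 0], "translation": [4, -38, 5], "hand": 1}, {"turn": [0, 0, 0], "translation": [4, -38, 5], "hand": 1}, {"turn": [0, 0, 0], "translation": [4, -38, 5], "hand": 1}, {"turn": [0, 0, 0], "translation": [4, -38, 5], "hand": 1}, {"turn": [0, 0, 0], "translation": [4, -38, 5], "hand": 1}, {"turn": [0, 0, 0], "translation": [4, -38, 5], "hand": 1}, {"turn": [0, 0, 0], "translation": [4, -38, 5], "hand": 1}, {"turn": [0, 0, 0], "translation": [4, -38, 5], "hand": 1}, {"turn": [0, 0, 0], "translation": [4, -38, 5], "hand": 1}]'

```text
time_s: 2.32
eef_pos: [434.2, -176.8, 248.4]
ee_rot: [0.0, -0.001, 1.0, -0.0]
force: [0.8, 0.3, 0.3]
grip_width: 0.997
grip_force: 0.0
```

>>> move_arm --moves '[{"turn": [0, 0, 0], "translation": [4, -38, 5], "hand": 0.7}, {"turn": [0, 0, 0], "translation": [4, -38, 5], "hand": 0.7}, {"turn": [0, 0, 0], "translation": [4, -38, 5], "hand": 0.7}, {"turn": [0, 0, 0], "translation": [0, 0, 0], "hand": 0.7}, {"turn": [0, 0, 0], "translation": [0, 0, 0], "hand": 0.7}]'

```text
time_s: 2.73
eef_pos: [422.4, -290.4, 232.8]
ee_rot: [-0.0, 0.001, 1.0, 0.001]
force: [0.3, 0.4, 0.5]
grip_width: 0.699
grip_force: 0.0
```

```bash
cat > sp.py <<'E'
from h import *
import pickle
s,c=wcap('w2');T=tool(s);print(s['time_s'],s['eef_pos'],s['ee_rot'],s['grip_width'])
hsv=cv2.cvtColor(c['image'],cv2.COLOR_BGR2HSV)
m=cv2.inRange(hsv,(4,140,60),(22,255,255))
n,l,st,ce=cv2.connectedComponentsWithStats(m)
i=1+st[1:,4].argmax();print([list(x) for x in st[1:] if x[4]>50],ce[i])
v,u=np.where(l==i)
P=np.array([wworld(c,T,x,y) for x,y in zip(u,v)]);P=P[(P[:,2]>20)&(P[:,2]<30)]
# fit silhouette of 24mm-high top: handle end x -79, shoulder/neck symmetric
c0=P[:,:2].mean(0);w,V=np.linalg.eigh(np.cov((P[:,:2]-c0).T));a=V[:,1]*np.sign(V[0,1])
for _ in range(5):   # axis from midlines of cross sections along length
    b=np.array([-a[1],a[0]]);q=np.c_[(P[:,:2]-c0)@a,(P[:,:2]-c0)@b]
    e=[]
    for t in np.arange(q[:,0].min()+3,q[:,0].max()-22,2):
        k=q[abs(q[:,0]-t)<1.5,1]
        if len(k)>3:e.append((t,(k.max()+k.min())/2,np.ptp(k)))
    e=np.array(e);p=np.polyfit(e[:,0],e[:,1],1)
    a=a+p[0]*b;a/=np.linalg.norm(a);c0=c0+p[1]*b
print(np.round(e,1).tolist())
print('yaw',np.arctan2(a[1],a[0]),'c0',c0,'ends',q[:,0].min(),q[:,0].max(),'z',np.median(P[:,2]))
o=c0+a*(q[:,0].min()+79);print('origin',o,'grip',o-58*a)
E
python3 sp.py
```

```text
2.7333 [ 422.42792465 -290.38467992  232.83252171] [-3.25095817e-04  9.04065711e-04  9.99999409e-01  5.09230033e-04] 0.6985839328963107
[[np.int32(254), np.int32(193), np.int32(41), np.int32(91), np.int32(2057)], [np.int32(157), np.int32(240), np.int32(32), np.int32(35), np.int32(413)]] [271.45260088 238.06562956]
[[-42.9, 0.0, 31.8], [-40.9, -0.1, 31.8], [-38.9, -0.2, 31.9], [-36.9, -0.8, 30.7], [-34.9, -0.3, 12.8], [-32.9, -0.3, 12.7], [-30.9, 0.5, 12.8], [-28.9, 0.5, 12.8], [-26.9, 0.3, 12.9], [-24.9, 0.3, 12.8], [-22.9, 0.2, 12.9], [-20.9, 0.1, 12.9], [-18.9, -0.1, 13.0], [-16.9, -0.2, 12.9], [-14.9, -0.2, 13.0], [-12.9, 0.1, 31.3], [-10.9, -0.4, 32.5], [-8.9, -0.0, 33.4], [-6.9, 0.4, 32.6], [-4.9, 0.3, 32.6], [-2.9, 0.8, 31.6], [-0.9, 0.1, 13.1], [1.1, 0.0, 13.2], [3.1, -0.0, 13.1], [5.1, -0.1, 13.2], [7.1, -0.3, 13.2], [9.1, -0.3, 13.2], [11.1, 0.0, 18.9], [13.1, -0.6, 20.1], [15.1, 0.4, 24.3], [17.1, -0.3, 27.7], [19.1, 0.2, 31.3], [21.1, -0.0, 35.9], [23.1, 0.5, 39.3], [25.1, -0.0, 40.3], [27.1, -0.2, 40.4], [29.1, -0.3, 40.4]]
yaw 0.04115321454797063 c0 [ 479.57384569 -296.68337717] ends -45.9298644274692 51.34115519028344 z 24.511445644329683
origin [ 512.61598164 -295.3228189 ] grip [ 454.66508874 -297.70903167]
```

View pics/w2.png

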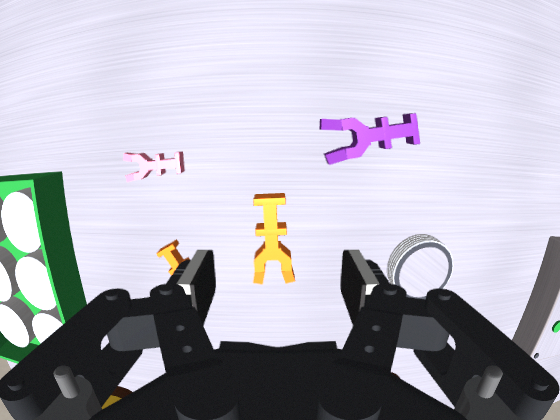

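>>> move_arm --moves '[{"turn": [0, 0, -0.041], "translation": [0, 0, 0], "hand": 0.7}, {"turn": [0, 0, 0], "translation": [-16, -4.3, 30], "hand": 0.7}, {"turn": [0, 0, 0], "translation": [-16, -4.3, 30], "hand": 0.7}, {"turn": [0, 0, 0], "translation": [0, 0, 35], "hand": 0.6}, {"turn": [0, 0, 0], "translation": [0, 0, 35], "hand": 0.6}, {"turn": [0, 0, 0], "translation": [0, 0, 30], "hand": 0.6}, {"turn": [0, 0, 0], "translation": [0, 0, 0], "hand": 0.6}, {"turn": [0, 0, 0], "translation": [0, 0, 0], "hand": 0.6}]'

```text
time_s: 3.45
eef_pos: [455.3, -296.1, 73.6]
ee_rot: [-0.0, -0.021, 1.0, 0.001]
force: [-0.3, -0.3, 1.0]
grip_width: 0.602
grip_force: 0.0
```

```bash
sed -i "s/wcap('w2')/wcap('w3')/" sp.py; python3 sp.py
```

```text
3.45 [ 455.31308526 -296.08111854   73.64436625] [-4.68006674e-04 -2.11192241e-02  9.99776674e-01  6.01740354e-04] 0.6017735236080063
[[np.int32(240), np.int32(195), np.int32(69), np.int32(150), np.int32(6533)], [np.int32(83), np.int32(266), np.int32(39), np.int32(35), np.int32(700)], [np.int32(154), np.int32(346), np.int32(15), np.int32(11), np.int32(102)]] [273.66967702 268.65972754]
[[-39.6, -0.0, 33.4], [-37.6, -0.0, 33.2], [-35.6, 0.2, 32.8], [-33.6, -0.1, 31.2], [-31.6, -0.1, 13.4], [-29.6, -0.1, 13.5], [-27.6, -0.1, 13.5], [-25.6, -0.1, 13.6], [-23.6, -0.1, 13.6], [-21.6, 0.1, 13.1], [-19.6, 0.1, 13.1], [-17.6, -0.1, 13.7], [-15.6, -0.2, 13.8], [-13.6, -0.2, 13.9], [-11.6, -0.2, 13.9], [-9.6, -0.0, 32.5], [-7.6, -0.0, 33.5], [-5.6, -0.0, 33.6], [-3.6, -0.3, 33.1], [-1.6, -0.3, 33.1], [0.4, 2.1, 21.3], [2.4, -0.0, 13.7], [4.4, -0.0, 13.7], [6.4, -0.1, 13.8], [8.4, -0.1, 13.9], [10.4, -0.1, 13.9], [12.4, 1.1, 16.3], [14.4, 0.1, 19.7], [16.4, -0.1, 21.5], [18.4, -0.1, 26.5], [20.4, 0.1, 30.1], [22.4, -0.3, 33.4], [24.4, 0.0, 38.8], [26.4, -0.1, 40.6], [28.4, -0.2, 41.4], [30.4, -0.3, 41.3], [32.4, -0.3, 41.4]]
yaw 0.044813458202614904 c0 [ 476.27788472 -296.57088424] ends -42.559422824286244 55.27456663523925 z 24.504660756742652
origin [ 512.6818772  -294.93840249] grip [ 454.74010659 -297.53671319]
```

>>> move_arm --moves '[{"turn": [0, 0, 0], "translation": [0.5, -1.5, 20], "hand": 0.6}, {"turn": [0, 0, 0], "translation": [0, 0, 18], "hand": 0.6}, {"turn": [0, 0, 0], "translation": [0, 0, 10], "hand": 0.6}, {"turn": [0, 0, 0], "translation": [0, 0, 3], "hand": 0.6}, {"turn": [0, 0, 0], "translation": [0, 0, 0], "hand": 0.6}, {"turn": [0, 0, 0], "translation": [0, 0, 0], "hand": 0.6}]'

```text
time_s: 4.0
eef_pos: [455.1, -299.6, 23.8]
ee_rot: [0.001, -0.02, 1.0, -0.001]
force: [0.1, -0.0, 0.6]
grip_width: 0.6
grip_force: 0.0
```

>>> move_arm --moves '[{"turn": [0, 0, 0], "translation": [0, 0, 0], "hand": 0.05}, {"turn": [0, 0, 0], "translation": [0, 0, 0], "hand": 0.05}, {"turn": [0, 0, 0], "translation": [0, 0, 0], "hand": 0.05}, {"turn": [0, 0, 0], "translation": [0, 0, 0], "hand": 0.05}, {"turn": [0, 0, 0], "translation": [0, 0, 0], "hand": 0.05}, {"turn": [0, 0, 0], "translation": [0, 0, 0], "hand": 0.05}, {"turn": [0, 0, 0], "translation": [0, 0, 0], "hand": 0.05}, {"turn": [0, 0, 0], "translation": [0, 0, 0], "hand": 0.05}]' --grip_force 60

```text
time_s: 4.67
eef_pos: [454.8, -299.5, 23.1]
ee_rot: [0.0, -0.02, 1.0, -0.0]
force: [-0.6, 0.8, 6.3]
grip_width: 0.148
grip_force: 59.5
```

>>> move_arm --moves '[{"turn": [0, 0, 0], "translation": [0, 0, -10], "hand": 0.05}, {"turn": [0, 0, 0], "translation": [0, 0, -20], "hand": 0.05}, {"turn": [0, 0, 0], "translation": [0, 0, -25], "hand": 0.05}, {"turn": [0, 0, 0.033], "translation": [0, 0, -25], "hand": 0.05}, {"turn": [0, 0, 0.033], "translation": [0, 0, -25], "hand": 0.05}, {"turn": [0, 0, 0.033], "translation": [0, 0, -20], "hand": 0.05}, {"turn": [0, 0, 0.034], "translation": [0, 0, 0], "hand": 0.05}, {"turn": [0, 0, 0], "translation": [0, 0, 0], "hand": 0.05}, {"turn": [0, 0, 0], "translation": [0, 0, 0], "hand": 0.05}]'

```text
time_s: 5.42
eef_pos: [454.2, -299.0, 147.4]
ee_rot: [-0.0, 0.046, 0.999, 0.0]
force: [0.1, 0.4, -1.1]
grip_width: 0.151
grip_force: 58.6
```

```bash
sed -i "s/wcap('w3')/wcap('w4')/;s/(P\[:,2\]>20)&(P\[:,2\]<30)/P[:,2]>130/" sp.py; python3 sp.py; python3 -c "
from h import *
s=sense();print(s['eef_pos'],s['force'],s['wrist_torque'])"
```

```text
5.4167 [ 454.22682458 -298.96967604  147.35198893] [-1.93005995e-04  4.58817562e-02  9.98946847e-01  1.56317398e-04] 0.15108067352012766
[[np.int32(237), np.int32(220), np.int32(83), np.int32(128), np.int32(5778)], [np.int32(137), np.int32(249), np.int32(44), np.int32(46), np.int32(868)]] [277.67757009 272.13309103]
[[-18.9, -0.0, 33.0], [-16.9, 0.2, 33.4], [-14.9, 0.1, 33.4], [-12.9, -0.0, 33.3], [-10.9, -0.0, 33.3], [-8.9, -1.9, 28.0], [-6.9, 0.2, 15.5], [-4.9, -0.1, 12.9], [-2.9, -0.1, 12.9], [-0.9, -0.1, 13.0], [1.1, -0.1, 13.0], [3.1, 0.1, 12.7], [5.1, 0.0, 12.7], [7.1, -0.1, 12.5], [9.1, -0.1, 12.5], [11.1, -0.1, 12.5], [13.1, 0.1, 12.8], [15.1, 0.1, 12.8], [17.1, 0.1, 13.3], [19.1, 0.1, 13.4], [21.1, 0.1, 13.4]]
yaw -0.08228509970337587 c0 [ 451.6805186  -297.63269843] ends -61.925024590169755 43.47215244879423 z 148.66821285182428
origin [ 468.69772067 -299.0361295 ] grip [ 410.8939642  -294.26897757]
[ 454.15138214 -298.91874921  146.94599972] [-0.51985224 -0.08894056 -0.26461439] [-0.00529561  0.05325174 -0.01957402]
```

View pics/w4.png

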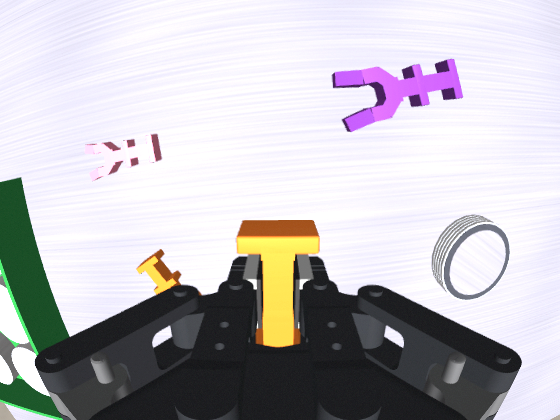

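The spacer is held firmly and hangs straight. I'll carry it to a stand-off in front of the open side.

>>> move_arm --moves '[{"turn": [0, 0, 0], "translation": [2.3, 20, 0], "hand": 0.05}, {"turn": [0, 0, 0], "translation": [4.5, 39, 0], "hand": 0.05}, {"turn": [0, 0, 0], "translation": [4.5, 39, 0], "hand": 0.05}, {"turn": [0, 0, 0], "translation": [4.5, 39, 0], "hand": 0.05}, {"turn": [0, 0, 0], "translation": [4.5, 39, 0], "hand": 0.05}, {"turn": [0, 0, 0], "translation": [4.5, 39, 0], "hand": 0.05}, {"turn": [0, 0, 0], "translation": [4.5, 39, 0], "hand": 0.05}, {"turn": [0, 0, 0], "translation": [4.5, 39, 0], "hand": 0.05}, {"turn": [0, 0, 0], "translation": [4.5, 39, 0], "hand": 0.05}, {"turn": [0, 0, 0], "translation": [4.5, 39, 0], "hand": 0.05}]'

```text
time_s: 6.3
eef_pos: [445.4, 76.0, 146.9]
ee_rot: [-0.001, 0.046, 0.999, 0.0]
force: [1.2, 0.1, -0.6]
grip_width: 0.15
grip_force: 58.6
```

>>> move_arm --moves '[{"turn": [0, 0, 0], "translation": [4.5, 39, 0], "hand": 0.05}, {"turn": [0, 0, 0], "translation": [4.5, 39, 0], "hand": 0.05}, {"turn": [0, 0, 0], "translation": [4.5, 39, 0], "hand": 0.05}, {"turn": [0, 0, 0], "translation": [2.7, 22, 0], "hand": 0.05}, {"turn": [0, 0, 0], "translation": [0, 0, 0], "hand": 0.05}, {"turn": [0, 0, 0], "translation": [0, 0, 0], "hand": 0.05}, {"turn": [0, 0, 0], "translation": [0, 0, 0], "hand": 0.05}]'

```text
time_s: 6.88
eef_pos: [442.7, 213.5, 146.8]
ee_rot: [-0.001, 0.046, 0.999, -0.0]
force: [-0.3, -0.1, -0.2]
grip_width: 0.146
grip_force: 58.7
```

Run:
```python
from h import *
import pickle
s,c=wcap('w5');T=tool(s);print(s['time_s'],s['eef_pos'],s['ee_rot'],s['force'],s['wrist_torque'])
# top camera
a=cap('top');b=cap('side');pickle.dump((a,b),open('c2.pkl','wb'))
hsv=cv2.cvtColor(c['image'],cv2.COLOR_BGR2HSV);m=cv2.inRange(hsv,(4,140,60),(22,255,255))
v,u=np.where(m>0);P=np.array([wworld(c,T,x,y) for x,y in zip(u,v)])
L=(np.linalg.inv(T)@np.c_[P,np.ones(len(P))].T).T
k=(L[:,2]<4)&(L[:,2]>-8)&(abs(L[:,1])<8);A=np.c_[L[k,0],L[k,1],np.ones(k.sum())]
print('plane tool x,y,1',np.linalg.lstsq(A,L[k,2],rcond=None)[0],k.sum())
k=(L[:,2]<4)&(L[:,2]>-8)
for t in np.arange(-4,26,2):
    q=L[k&(abs(L[:,0]-t)<1)]
    if len(q)>4: print(t,len(q),q[:,1].min().round(1),q[:,1].max().round(1),q[:,2].mean().round(1))
hs=cv2.cvtColor(a['image'],cv2.COLOR_BGR2HSV);mm=cv2.inRange(hs,(5,150,60),(22,255,255))
n,l,st,ce=cv2.connectedComponentsWithStats(mm);print([(x.tolist()) for x in st[1:] if x[4]>10])
A=cv2.resize(a['image'][150:270,90:230],(560,480),interpolation=cv2.INTER_CUBIC)
cv2.imwrite('pics/crop2.png',cv2.convertScaleAbs(A,alpha=1.6))
B=cv2.resize(b['image'][120:220,150:300],(780,520),interpolation=cv2.INTER_CUBIC)
cv2.imwrite('pics/crop3.png',cv2.convertScaleAbs(B,alpha=1.6))
```

```text
6.8833 [442.72479015 213.52236975 146.79017409] [-6.34245346e-04  4.62269821e-02  9.98930726e-01 -2.59934724e-04] [-0.32268628 -0.11965975 -0.18019921] [-0.02019982  0.02085215 -0.08653269]
plane tool x,y,1 [ 0.00818469 -0.00532952 -1.38448191] 3704
-4 121 -5.1 7.4 -1.5
-2 128 -5.1 7.6 -1.6
0 123 -5.1 7.6 -1.7
2 128 -5.4 7.6 -1.6
4 143 -5.4 7.6 -1.6
6 140 -5.4 7.6 -1.5
8 138 -5.3 7.6 -1.5
10 148 -6.3 7.9 -1.5
12 164 -12.7 14.9 -1.5
14 338 -15.6 17.8 -1.5
16 370 -15.5 17.8 -1.6
18 392 -15.3 17.6 -1.6
20 655 -15.2 17.8 -0.0
22 9 -8.7 16.6 1.7
[[382, 216, 21, 27, 136], [156, 225, 10, 17, 89]]
```

View pics/crop3.png

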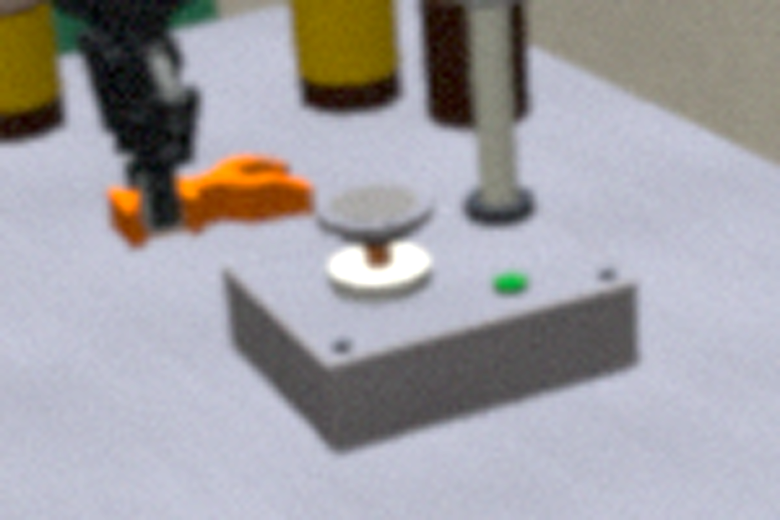

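The side view shows the spacer level in the grip at about (210,200), with the open side towards the spindle at (378,255). The lane is clear, so I'll descend beside the plate to just above flange height.

>>> move_arm --moves '[{"turn": [0, 0, 0], "translation": [0, 0, 15], "hand": 0.05}, {"turn": [0, 0, 0], "translation": [0, 0, 15], "hand": 0.05}, {"turn": [0, 0, 0], "translation": [0, 0, 12], "hand": 0.05}, {"turn": [0, 0, 0], "translation": [0, 0, 8], "hand": 0.05}, {"turn": [0, 0, 0], "translation": [0, 0, 0], "hand": 0.05}, {"turn": [0, 0, 0], "translation": [0, 0, 0], "hand": 0.05}, {"turn": [0, 0, 0], "translation": [0, 0, 0], "hand": 0.05}]'

```text
time_s: 7.62
eef_pos: [443.4, 213.9, 98.0]
ee_rot: [0.001, 0.047, 0.999, 0.0]
force: [0.5, -0.3, -0.9]
grip_width: 0.148
grip_force: 58.7
```

Run:
```python
from h import *
import pickle
s,c=wcap('w6');print(s['eef_pos'],s['force'])
a=cap('top');b=cap('side')
A=cv2.resize(a['image'][180:250,110:210],(400,280),interpolation=cv2.INTER_CUBIC)
B=cv2.resize(b['image'][130:190,160:260],(800,480),interpolation=cv2.INTER_CUBIC)
im=np.zeros((600,800,3),np.uint8);im[:400]=B[80:480];im[400:600,:400]=A[60:260]
w=cv2.resize(c['image'][180:420,150:410],(216,200));im[400:600,500:716]=w
cv2.imwrite('pics/crop4.png',cv2.convertScaleAbs(im,alpha=1.6))
```

```text
[443.41384814 213.94611393  97.97833435] [ 0.53145757 -0.31012164 -0.90318154]
```

View pics/crop4.png

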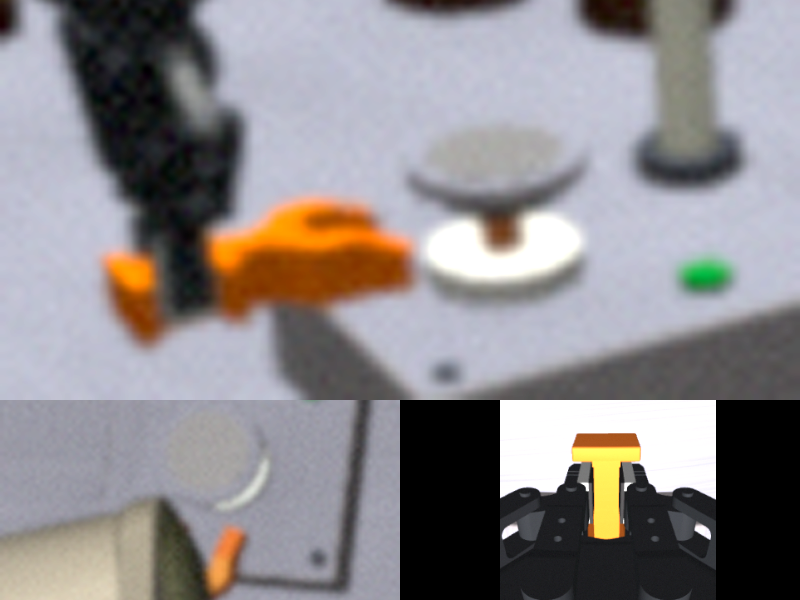

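>>> move_arm --moves '[{"turn": [0, 0, 0], "translation": [-6, 0, 1.5], "hand": 0.05}, {"turn": [0, 0, 0], "translation": [-6, 0, 0], "hand": 0.05}, {"turn": [0, 0, 0], "translation": [-6, 0, 0], "hand": 0.05}, {"turn": [0, 0, 0], "translation": [-5, 0, 0], "hand": 0.05}, {"turn": [0, 0, 0], "translation": [0, 0, 0], "hand": 0.05}, {"turn": [0, 0, 0], "translation": [0, 0, 0], "hand": 0.05}]'

```text
time_s: 8.27
eef_pos: [466.1, 211.9, 95.7]
ee_rot: [-0.0, 0.046, 0.999, -0.0]
force: [-0.7, -0.3, -1.5]
grip_width: 0.15
grip_force: 58.7
```

>>> move_arm --moves '[{"turn": [0, 0, 0], "translation": [0, 0, 0.5], "hand": 0.05}, {"turn": [0, 0, 0], "translation": [0, 0, 0], "hand": 0.05}, {"turn": [0, 0, 0], "translation": [0, 0, 0], "hand": 0.05}]'

```text
time_s: 8.52
eef_pos: [465.7, 212.0, 95.3]
ee_rot: [-0.0, 0.046, 0.999, -0.0]
force: [0.2, -0.1, -0.4]
grip_width: 0.15
grip_force: 58.7
```

>>> move_arm --moves '[{"turn": [0, 0, 0], "translation": [0, 0, 0.5], "hand": 0.05}, {"turn": [0, 0, 0], "translation": [0, 0, 0], "hand": 0.05}, {"turn": [0, 0, 0], "translation": [0, 0, 0], "hand": 0.05}]'

```text
time_s: 8.77
eef_pos: [465.8, 212.0, 94.9]
ee_rot: [0.0, 0.046, 0.999, 0.0]
force: [-0.9, 0.2, 0.2]
grip_width: 0.147
grip_force: 59.0
```

>>> move_arm --moves '[{"turn": [0, 0, 0], "translation": [0, 0, 0.5], "hand": 0.05}, {"turn": [0, 0, 0], "translation": [0, 0, 0], "hand": 0.05}, {"turn": [0, 0, 0], "translation": [0, 0, 0], "hand": 0.05}]'

```text
time_s: 9.02
eef_pos: [465.9, 212.0, 94.5]
ee_rot: [0.0, 0.046, 0.999, 0.0]
force: [-2.8, -0.1, 4.3]
grip_width: 0.151
grip_force: 59.3
```

>>> move_arm --moves '[{"turn": [0, 0, 0], "translation": [0, 0, 0.5], "hand": 0.05}, {"turn": [0, 0, 0], "translation": [0, 0, 0], "hand": 0.05}, {"turn": [0, 0, 0], "translation": [0, 0, 0], "hand": 0.05}]'

```text
time_s: 9.27
eef_pos: [465.9, 212.0, 94.1]
ee_rot: [0.0, 0.046, 0.999, 0.0]
force: [-3.7, 1.2, 6.7]
grip_width: 0.146
grip_force: 59.7
```

>>> move_arm --moves '[{"turn": [0, 0, 0], "translation": [0, 0, -0.8], "hand": 0.05}, {"turn": [0, 0, 0], "translation": [-3, 0, 0], "hand": 0.05}, {"turn": [0, 0, 0], "translation": [-3, 0, 0], "hand": 0.05}, {"turn": [0, 0, 0], "translation": [-3, 0, 0], "hand": 0.05}, {"turn": [0, 0, 0], "translation": [-3, 0, 0], "hand": 0.05}, {"turn": [0, 0, 0], "translation": [0, 0, 0], "hand": 0.05}]'

```text
time_s: 9.77
eef_pos: [478.7, 210.7, 94.7]
ee_rot: [0.001, 0.047, 0.999, 0.0]
force: [0.4, 0.6, 3.2]
grip_width: 0.152
grip_force: 59.3
```

>>> move_arm --moves '[{"turn": [0, 0, 0], "translation": [-2, 0, 0], "hand": 0.05}, {"turn": [0, 0, 0], "translation": [-2, 0, 0], "hand": 0.05}, {"turn": [0, 0, 0], "translation": [0, 0, 0], "hand": 0.05}]'

```text
time_s: 10.02
eef_pos: [481.4, 210.5, 94.6]
ee_rot: [-0.001, 0.046, 0.999, -0.0]
force: [-6.1, 0.4, 6.9]
grip_width: 0.146
grip_force: 59.9
```

>>> move_arm --moves '[{"turn": [0, 0, 0], "translation": [-2, 0, 0], "hand": 0.05}, {"turn": [0, 0, 0], "translation": [-2, 0, 0], "hand": 0.05}, {"turn": [0, 0, 0], "translation": [0, 0, 0], "hand": 0.05}]'

```text
time_s: 10.27
eef_pos: [483.0, 210.4, 94.0]
ee_rot: [-0.004, 0.046, 0.999, -0.0]
force: [-17.7, 1.3, 10.7]
grip_width: 0.147
grip_force: 60.5
```

>>> move_arm --moves '[{"turn": [0, 0, 0], "translation": [-2, 0, 0], "hand": 0.05}, {"turn": [0, 0, 0], "translation": [-2, 0, 0], "hand": 0.05}, {"turn": [0, 0, 0], "translation": [0, 0, 0], "hand": 0.05}]'

```text
time_s: 10.52
eef_pos: [486.8, 210.0, 94.0]
ee_rot: [-0.004, 0.046, 0.999, -0.0]
force: [-17.3, 1.2, 11.2]
grip_width: 0.15
grip_force: 60.4
```

>>> move_arm --moves '[{"turn": [0, 0, 0], "translation": [-2, 0, 0], "hand": 0.05}, {"turn": [0, 0, 0], "translation": [-2, 0, 0], "hand": 0.05}, {"turn": [0, 0, 0], "translation": [0, 0, 0], "hand": 0.05}]'

```text
time_s: 10.77
eef_pos: [492.6, 209.6, 94.4]
ee_rot: [-0.002, 0.046, 0.999, -0.0]
force: [-5.0, 0.0, 3.6]
grip_width: 0.148
grip_force: 59.5
```

>>> move_arm --moves '[{"turn": [0, 0, 0], "translation": [-2, 0, -0.3], "hand": 0.05}, {"turn": [0, 0, 0], "translation": [-2, 0, 0], "hand": 0.05}, {"turn": [0, 0, 0], "translation": [0, 0, 0], "hand": 0.05}]'

```text
time_s: 11.02
eef_pos: [495.8, 209.2, 94.4]
ee_rot: [-0.003, 0.046, 0.999, -0.0]
force: [-12.1, 0.8, 8.1]
grip_width: 0.15
grip_force: 60.0
```

>>> move_arm --moves '[{"turn": [0, 0, 0], "translation": [-2, 0, 0], "hand": 0.05}, {"turn": [0, 0, 0], "translation": [-2, 0, 0], "hand": 0.05}, {"turn": [0, 0, 0], "translation": [0, 0, 0], "hand": 0.05}]'

```text
time_s: 11.27
eef_pos: [499.7, 208.9, 94.5]
ee_rot: [-0.003, 0.046, 0.999, -0.0]
force: [-12.7, 1.9, 9.0]
grip_width: 0.148
grip_force: 60.2
```

>>> move_arm --moves '[{"turn": [0, 0, 0], "translation": [-1, 0, -0.5], "hand": 0.05}, {"turn": [0, 0, 0], "translation": [-1, 0, 0], "hand": 0.05}, {"turn": [0, 0, 0], "translation": [0, 0, 0], "hand": 0.05}]'

```text
time_s: 11.52
eef_pos: [501.7, 208.6, 94.6]
ee_rot: [-0.003, 0.046, 0.999, -0.0]
force: [-11.2, 1.9, 5.4]
grip_width: 0.152
grip_force: 59.7
```

>>> move_arm --moves '[{"turn": [0, 0, 0], "translation": [-1, 0, 0], "hand": 0.05}, {"turn": [0, 0, 0], "translation": [-1, 0, 0], "hand": 0.05}, {"turn": [0, 0, 0], "translation": [0, 0, 0], "hand": 0.05}]'

```text
time_s: 11.77
eef_pos: [503.6, 208.4, 94.6]
ee_rot: [-0.003, 0.046, 0.999, -0.0]
force: [-10.8, 2.5, 6.4]
grip_width: 0.143
grip_force: 59.7
```

>>> move_arm --moves '[{"turn": [0, 0, 0], "translation": [-1, 0, 0], "hand": 0.05}, {"turn": [0, 0, 0], "translation": [-1, 0, 0], "hand": 0.05}, {"turn": [0, 0, 0], "translation": [0, 0, 0], "hand": 0.05}]'

```text
time_s: 12.02
eef_pos: [505.6, 208.2, 94.7]
ee_rot: [-0.003, 0.046, 0.999, -0.0]
force: [-10.0, 1.2, 5.2]
grip_width: 0.148
grip_force: 59.8
```

>>> move_arm --moves '[{"turn": [0, 0, 0], "translation": [-1, 0, 0], "hand": 0.05}, {"turn": [0, 0, 0], "translation": [0, 0, 0], "hand": 0.05}]'

```text
time_s: 12.18
eef_pos: [506.6, 208.1, 94.7]
ee_rot: [-0.003, 0.046, 0.999, -0.0]
force: [-12.1, 1.4, 6.4]
grip_width: 0.152
grip_force: 59.8
```

>>> move_arm --moves '[{"turn": [0, 0, 0], "translation": [-1, 0, 0], "hand": 0.05}, {"turn": [0, 0, 0], "translation": [0, 0, 0], "hand": 0.05}]'

```text
time_s: 12.35
eef_pos: [507.6, 208.0, 94.7]
ee_rot: [-0.003, 0.046, 0.999, -0.0]
force: [-10.3, 1.3, 7.2]
grip_width: 0.149
grip_force: 59.8
```

>>> move_arm --moves '[{"turn": [0, 0, 0], "translation": [-1, 0, 0], "hand": 0.05}, {"turn": [0, 0, 0], "translation": [0, 0, 0], "hand": 0.05}]'

```text
time_s: 12.52
eef_pos: [508.6, 208.0, 94.7]
ee_rot: [-0.003, 0.046, 0.999, -0.0]
force: [-11.4, 1.5, 8.1]
grip_width: 0.147
grip_force: 59.8
```

>>> move_arm --moves '[{"turn": [0, 0, 0], "translation": [-0.7, 0, 0], "hand": 0.05}, {"turn": [0, 0, 0], "translation": [0, 0, 0], "hand": 0.05}]'

```text
time_s: 12.68
eef_pos: [509.2, 207.9, 94.7]
ee_rot: [-0.003, 0.046, 0.999, -0.0]
force: [-10.7, 1.5, 6.7]
grip_width: 0.147
grip_force: 59.9
```

>>> move_arm --moves '[{"turn": [0, 0, 0], "translation": [-0.7, 0, 0], "hand": 0.05}, {"turn": [0, 0, 0], "translation": [0, 0, 0], "hand": 0.05}]'

```text
time_s: 12.85
eef_pos: [509.9, 207.8, 94.7]
ee_rot: [-0.003, 0.046, 0.999, -0.0]
force: [-12.0, 1.4, 7.8]
grip_width: 0.15
grip_force: 59.9
```

>>> move_arm --moves '[{"turn": [0, 0, 0], "translation": [-0.7, 0, 0], "hand": 0.05}, {"turn": [0, 0, 0], "translation": [0, 0, 0], "hand": 0.05}]'

```text
time_s: 13.02
eef_pos: [510.6, 207.8, 94.7]
ee_rot: [-0.003, 0.046, 0.999, -0.0]
force: [-12.0, 1.3, 8.4]
grip_width: 0.15
grip_force: 59.9
```

>>> move_arm --moves '[{"turn": [0, 0, 0], "translation": [-0.6, 0, 0], "hand": 0.05}, {"turn": [0, 0, 0], "translation": [0, 0, 0], "hand": 0.05}]'

```text
time_s: 13.18
eef_pos: [511.2, 207.7, 94.7]
ee_rot: [-0.003, 0.046, 0.999, -0.0]
force: [-11.4, 1.5, 7.1]
grip_width: 0.148
grip_force: 59.9
```

>>> move_arm --moves '[{"turn": [0, 0, 0], "translation": [-0.5, 0, 0], "hand": 0.05}, {"turn": [0, 0, 0], "translation": [0, 0, 0], "hand": 0.05}]'

```text
time_s: 13.35
eef_pos: [511.7, 207.7, 94.7]
ee_rot: [-0.003, 0.046, 0.999, -0.0]
force: [-11.6, 0.8, 8.5]
grip_width: 0.149
grip_force: 59.9
```

>>> move_arm --moves '[{"turn": [0, 0, 0], "translation": [-0.5, 0, 0], "hand": 0.05}, {"turn": [0, 0, 0], "translation": [0, 0, 0], "hand": 0.05}]'

```text
time_s: 13.52
eef_pos: [512.1, 207.7, 94.8]
ee_rot: [-0.003, 0.046, 0.999, -0.0]
force: [-12.0, 0.4, 8.3]
grip_width: 0.144
grip_force: 59.9
```

>>> move_arm --moves '[{"turn": [0, 0, 0], "translation": [-0.5, 0, 0], "hand": 0.05}, {"turn": [0, 0, 0], "translation": [0, 0, 0], "hand": 0.05}]'

```text
time_s: 13.68
eef_pos: [512.6, 207.6, 94.7]
ee_rot: [-0.003, 0.046, 0.999, -0.0]
force: [-12.1, 1.3, 7.3]
grip_width: 0.149
grip_force: 59.9
```

```bash
python3 -c "
from h import *
s=sense();print(s['eef_pos'],s['force'],s['wrist_torque'])"
```

```text
[512.63357245 207.61852234  94.72729209] [-12.11627446   1.25211477   7.30517391] [ 0.162125    1.99979269 -0.00694698]
```

>>> move_arm --moves '[{"turn": [0, 0, 0], "translation": [-0.5, 0, 0], "hand": 0.05}, {"turn": [0, 0, 0], "translation": [0, 0, 0], "hand": 0.05}]'

```text
time_s: 13.85
eef_pos: [513.1, 207.6, 94.8]
ee_rot: [-0.003, 0.046, 0.999, -0.0]
force: [-12.6, 0.5, 7.7]
grip_width: 0.151
grip_force: 59.9
```

>>> move_arm --moves '[{"turn": [0, 0, 0], "translation": [-0.5, 0, 0], "hand": 0.05}, {"turn": [0, 0, 0], "translation": [0, 0, 0], "hand": 0.05}]'

```text
time_s: 14.02
eef_pos: [513.6, 207.5, 94.8]
ee_rot: [-0.003, 0.046, 0.999, -0.0]
force: [-12.8, 1.5, 7.2]
grip_width: 0.148
grip_force: 59.9
```

>>> move_arm --moves '[{"turn": [0, 0, 0], "translation": [-0.5, 0, 0], "hand": 0.05}, {"turn": [0, 0, 0], "translation": [0, 0, 0], "hand": 0.05}]'

```text
time_s: 14.18
eef_pos: [513.7, 207.5, 94.8]
ee_rot: [-0.004, 0.046, 0.999, -0.0]
force: [-14.2, 1.7, 9.4]
grip_width: 0.149
grip_force: 60.3
```

>>> move_arm --moves '[{"turn": [0, 0, 0], "translation": [-0.5, 0, 0], "hand": 0.05}, {"turn": [0, 0, 0], "translation": [0, 0, 0], "hand": 0.05}]'

```text
time_s: 14.35
eef_pos: [513.7, 207.5, 94.8]
ee_rot: [-0.004, 0.046, 0.999, -0.0]
force: [-17.4, 0.7, 11.6]
grip_width: 0.146
grip_force: 60.6
```

The TCP has stopped advancing and the force is rising, so the slot's back is on the spindle. One small step more, then hold.

>>> move_arm --moves '[{"turn": [0, 0, 0], "translation": [-0.5, 0, 0], "hand": 0.05}, {"turn": [0, 0, 0], "translation": [0, 0, 0], "hand": 0.05}, {"turn": [0, 0, 0], "translation": [0, 0, 0], "hand": 0.05}, {"turn": [0, 0, 0], "translation": [0, 0, 0], "hand": 0.05}]'

```text
time_s: 14.68
eef_pos: [513.7, 207.5, 94.7]
ee_rot: [-0.005, 0.046, 0.999, -0.0]
force: [-20.6, 1.5, 14.1]
grip_width: 0.151
grip_force: 60.8
```

>>> move_arm --moves '[{"turn": [0, 0, 0], "translation": [-0.4, 0, 0], "hand": 0.05}, {"turn": [0, 0, 0], "translation": [0, 0, 0], "hand": 0.05}, {"turn": [0, 0, 0], "translation": [0, 0, 0], "hand": 0.05}, {"turn": [0, 0, 0], "translation": [0, 0, 0], "hand": 0.05}]'

```text
time_s: 15.02
eef_pos: [513.8, 207.6, 94.8]
ee_rot: [-0.005, 0.046, 0.999, -0.001]
force: [-22.6, 1.6, 14.3]
grip_width: 0.151
grip_force: 61.0
```

>>> move_arm --moves '[{"turn": [0, 0, 0], "translation": [0.6, 0, 0], "hand": 0.05}, {"turn": [0, 0, 0], "translation": [0.6, 0, 0], "hand": 0.05}, {"turn": [0, 0, 0], "translation": [0, 0, 0], "hand": 0.3}, {"turn": [0, 0, 0], "translation": [0, 0, 0], "hand": 0.6}, {"turn": [0, 0, 0], "translation": [0, 0, 0], "hand": 0.6}, {"turn": [0, 0, 0], "translation": [0, 0, 0], "hand": 0.6}, {"turn": [0, 0, 0], "translation": [0, 0, 0], "hand": 0.6}, {"turn": [0, 0, 0], "translation": [0, 0, 0], "hand": 0.6}]'

```text
time_s: 15.68
eef_pos: [516.8, 207.1, 95.4]
ee_rot: [0.0, 0.046, 0.999, 0.0]
force: [-1.4, 0.4, -0.5]
grip_width: 0.597
grip_force: 0.0
```

```bash
python3 -c "
from h import *
s=sense();print(s['eef_pos'],s['force'],s['wrist_torque'],s['grip_width'])"
```

```text
[516.81982982 207.14173986  95.41448796] [-1.444457    0.39307653 -0.4705394 ] [ 0.00094176 -0.05517343  0.04898435] 0.5971011027982593
```

>>> move_arm --moves '[{"turn": [0, 0, 0], "translation": [0, 0, -5], "hand": 0.6}, {"turn": [0, 0, 0], "translation": [0, 0, -15], "hand": 0.6}, {"turn": [0, 0, 0], "translation": [0, 0, -30], "hand": 0.6}, {"turn": [0, 0, 0], "translation": [0, 0, -35], "hand": 0.6}, {"turn": [0, 0, 0], "translation": [20, 0, -30], "hand": 0.6}, {"turn": [0, 0, 0], "translation": [35, 0, -10], "hand": 0.6}, {"turn": [0, 0, 0], "translation": [20, 0, 0], "hand": 0.6}, {"turn": [0, 0, 0], "translation": [0, 0, 0], "hand": 0.6}, {"turn": [0, 0, 0], "translation": [0, 0, 0], "hand": 0.6}]'

```text
time_s: 16.43
eef_pos: [441.7, 214.3, 221.2]
ee_rot: [0.001, 0.046, 0.999, 0.0]
force: [1.0, 0.2, 0.6]
grip_width: 0.598
grip_force: 0.0
```

```bash
python3 - <<'E'
from h import *
s,c=wcap('w7');T=tool(s);b=cap('side')
print(s['eef_pos'],s['time_s'])
hsv=cv2.cvtColor(c['image'],cv2.COLOR_BGR2HSV);m=cv2.inRange(hsv,(4,140,60),(22,255,255))
n,l,st,ce=cv2.connectedComponentsWithStats(m)
i=[k for k in range(1,n) if st[k,4]>300 and abs(ce[k][0]-280)<90]
for k in i:
    v,u=np.where(l==k);P=np.array([wworld(c,T,x,y) for x,y in zip(u,v)]);P=P[P[:,2]>92]
    print(st[k],P.min(0),P.max(0),np.linalg.lstsq(np.c_[P[:,:2]-P[:,:2].mean(0),np.ones(len(P))],P[:,2],rcond=None)[0])
im=np.zeros((600,800,3),np.uint8)
im[:400]=cv2.resize(b['image'][135:185,175:275],(800,400),interpolation=cv2.INTER_CUBIC)
im[400:,:267]=cv2.resize(c['image'][120:390,100:460],(267,200))
cv2.imwrite('pics/fin.png',cv2.convertScaleAbs(im,alpha=1.6))
import pickle,sys
E
python3 seat.py w7.pkl | head -1
```

```text
[441.680794   214.34389958 221.24714736] 16.4333
[ 257  256   42   67 1947] [377.23978436 190.0496653   92.00171712] [546.88272026 226.96000593 345.33642764] [-5.30560056e-01  3.85429275e-02  9.78938195e+01]
plate 562.0430297851562 203.8312225341797 32.472076416015625 114.64479796088034 [549.7116553  205.14260628]Traceback (most recent call last):
  File "seat.py", line 27, in <module>
    A=np.array(A);p=np.polyfit(A[:,0],A[:,1],1);print('side yaw',np.arctan(p[0]),'y at cx',np.polyval(p,cx))
                               ~^^^^^
IndexError: too many indices for array: array is 1-dimensional, but 2 were indexed
```

View pics/fin.png

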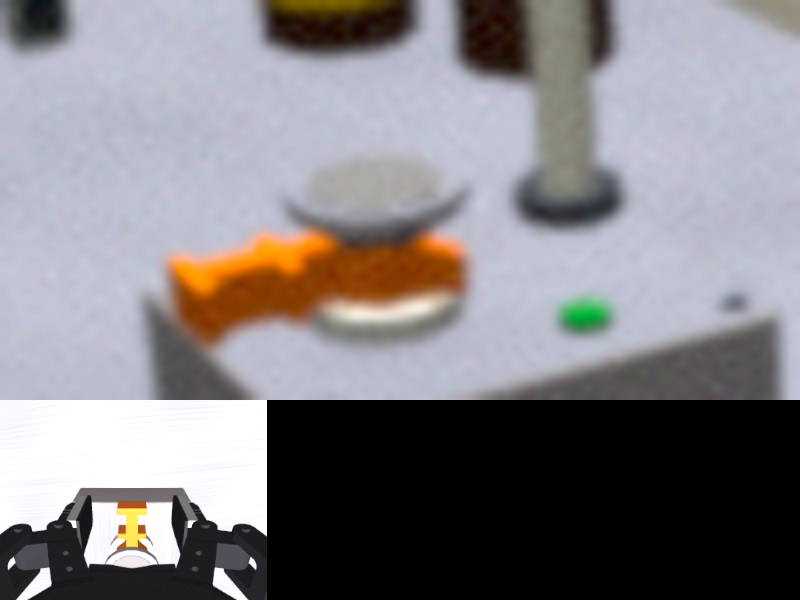

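The spacer lies flat under the hub, and the plate is up about 3.8 mm (114.6 against 110.9 mm before). The gripper is clear, so I'll hand in.

```bash
python3 -c "
from rig import finish_job
print(finish_job())"
```

```text
the job is handed in; nothing more can be done
None
```

The orange spacer is pressed home with an estimated 7 N on the spindle, released and lying flat with the lifter plate held up about 3.8 mm; the job is handed in at about 16.5 s, and no verdict came back.

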